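Close up plaster moulds in the ratchet mould clamp

ROBOT

A 6-joint arm with a two-finger parallel gripper is mounted at the origin on the work surface. World frame = base frame: x ahead of the robot, y to its left, z up, the work surface at z = 0. Lengths are in m, angles in degrees, forces in N, time in s.
With the tool pointing down it reaches from about 0.325 to 0.85 m from the base axis. Payload 15.5 kg.
Tool frame: the origin (TCP) lies midway between the tips of the shut fingers; the grasp point (between the pads) lies 19 mm behind it; y points along the fingers, x is the direction in which the jaws open and shut, and the axes are right-handed (so a half turn about y gives the same grasp; the last joint's range is limited). The gripper opens to 91 mm and grips with 3 to 60 N. Pads are 32 mm wide; open, the fingers measure 118 mm over their backs; the gripper's body (76 mm by 178 mm) begins 60 mm behind the grasp point.
Start: joints at [-71.133, 28.281, 77.091, -0, 74.628, -5.472], TCP at [0.258, -0.569, 0.214] pointing down, gripper open.
Joint ranges: [-166.48, 166.48], [-47.26, 123.95], [12.59, 153.08], [-70.14, 250.14], [6.76, 159.57], [-176.63, 176.63]. Speed limits (degrees/s): [108.29, 108.29, 147.25, 172.46, 172.46, 172.46].

INTERFACE

Orientations are given as a 3x3 rotation matrix whose columns are the frame's x, y, z axes.
In Python, from bench import ctrl gives the robot as it stands. The module is installed in compiled form; this text tells all that it offers. Calls block until the motion is done:
- ctrl.goto(position, orientation): joint-space move of the TCP to a pose.
- ctrl.move_l(position, vel=0.15, ori=None, contact_N=None): straight line of the TCP; ori=None keeps the orientation; vel is the mean speed in m/s. With contact_N (N) it stops when the force on the tool has changed by that much, and returns True; else False.
- ctrl.movej(angles): joint-space move.
- ctrl.command_gripper(opening): opening from 0.0 (shut) to 1.0 (fully open); the grip force is fixed at half the most; returns when the fingers have stopped.
- ctrl.sleep(seconds).
- ctrl.ik(position, orientation): joint angles nearest the present ones, or None.
- ctrl.read_camera(name): name is "scene" or "side" or "wrist"; returns the picture (420x560x3 uint8, blue, green, red); there is no depth.
- ctrl.camera_params(name): a dict with "fx", "fy", "cx", "cy" (pixels), "pose" (4x4, takes a point from camera to world coordinates); the wrist camera has in their place "T_tool_cam" (4x4, takes a point from camera to tool coordinates, whose origin is the TCP and whose axes are the tool frame's). Camera axes: x right, y up, looking along -z (the intrinsics and any distortion apply to the point x, -y, -z); pixel columns grow to the right and rows downward; lengths in m; the calibration is good to about 2 mm. A picture is of the moment at which its call begins: read the wrist's pose just before it. camera_params takes no time and is no camera call.
A pose or a line that the arm cannot do raises ctrl.MotionError and nothing moves.
- ctrl.sign_off(): hands the job in, once; it reports no verdict.
Readings, each from a call of its own:
- ctrl.current_t(): time.
- ctrl.current_q(): joint angles.
- ctrl.current_dq(): joint speeds.
- ctrl.current_effort(): joint torques, N m.
- ctrl.current_tool_pos(): TCP position.
- ctrl.current_eef_rot(): TCP orientation.
- ctrl.current_contact_force(): force on the tool from outside, world axes, zero at the start.
- ctrl.current_wrist_torque(): the same for the moment, N m.
- ctrl.current_grip_width(): opening from 0.0 (shut) to 1.0 (fully open).
Only numpy, scipy, OpenCV 4.12 (cv2) and the standard library are available. Lean on these libraries where they do the work, as an engineer would, in place of code of your own. Each camera call takes 0.05 s, during which the arm holds its last target. There are 200 camera calls.

TASK

Close up the small plaster moulds for casting: stand every mould that is there in the clamp bed, pouring hole up, seam parallel to the fence and its back against the fence, and only then lay the straightedge flush along their free faces, midway in the bed. Tighten the clamp fully by working its ratchet lever clockwise, lifting it off its serrations to swing it back between strokes, until the screw comes to its end stop and the plate presses hard on the straightedge. Finally lift the lever once more, swing it back to the side where its stroke begins and let it drop down into its serrations without slackening the clamp; leave the other things on the table alone.

Things in the scene. Friction and masses are not known exactly. Their poses are not given: they have to be found in the camera images.
- clamp: steel mould clamp, fixed. Bed 300 mm (x) by 300 mm (y), its top 15 mm above the table; origin: centre of its underside. Moulds with their backs on the fence have their centres at x = 87 mm, the straightedge flush before them at x = 46.5 mm. Mould centres may lie anywhere within 125 mm of the middle line y = 0; four fit at y = -86, -28, 28, 86 mm
- fence (a point): middle of the foot of the fence face, on the bed at the clamp's x = 115 mm; axes as the clamp's. The face looks to -x; the fence is 300 mm long (y), 20 mm thick and 11 mm high above the bed
- lever_axis (a point): on the lever's and screw's vertical axis, at the middle of the top of the grey drive housing (80 mm in x by 100 mm in y), 70 mm above the table, at the clamp's x = -85 mm, y = 0; axes as the clamp's
- press_plate: aluminium pressing plate across the bed, 250 mm long (y), 16 mm thick, 16 to 28 mm above the table. Origin on the middle line at table height, 12 mm behind (-x of) its pressing face; at screw = 0 the face is at the clamp's x = 12 mm. It moves to +x by 6 mm per rad of screw and is sprung (5 N per mm); it meets the back of a flush straightedge at screw = 3.67
- screw (a joint): angle of the clamping screw, the dark disc with 16 upright serrations beneath the lever, in rad: 0 fully open, 5.0 its end stop, grows clockwise seen from above (tightening); starts at 0 to 0.5. Stiff (0.4 Nm, up to about 0.7 Nm when tight), it stays where it is left. Only the lever turns it
- lever (a joint): swing of the ratchet lever in rad, 0 to 1.3, growing clockwise from above (tightening). At v its 100 mm arm points 112.5 degrees - v counter-clockwise from the clamp's +x. Down in the serrations it turns the screw with it both ways, with 0.04 rad of play; it sits down where lever - screw is a multiple of 0.3927 rad, elsewhere (maybe at the start) it rides on their tips
- lift (a joint): height in m by which the lever is lifted off its seat: 0 is down in the serrations, above 0.006 it is free to swing without the screw, 0.014 is the upper stop. A spring and its weight push it down (about 6 N at the bottom, 8 N lifted)
- lever_knob (a point): middle of the lever's upright round black knob, 100 mm from the lever's axis: a post 20 mm in diameter and 48 mm tall with a cap (28 mm wide, 8 mm thick) on top. This point is 122 mm above the table with the lever down, 24 mm above the post's foot and 24 mm below the cap
- straightedge: aluminium bar 25 mm thick (its x), 280 mm long (its y), 40 mm high, 0.32 kg, with an upright wooden grip in its middle: 16 mm thick (x), 50 mm long (y), from 40 to 110 mm above the underside. Origin: centre of its underside, z up. At the start it stands on the table, to the right of the clamp
- mould0: small two-part plaster slip-casting mould, a white block 56 mm (its x, across the seam) by 52 mm (its y, along the seam) by 46 mm high, 0.2 kg; a dark seam line crosses its top and the two 56 mm wide sides, a dark round pouring hole is in the middle of its top. Origin: centre of its underside, z up. May be absent
- mould1: small two-part plaster slip-casting mould, a white block 56 mm (its x, across the seam) by 52 mm (its y, along the seam) by 46 mm high, 0.2 kg; a dark seam line crosses its top and the two 56 mm wide sides, a dark round pouring hole is in the middle of its top. Origin: centre of its underside, z up. May be absent
- mould2: small two-part plaster slip-casting mould, a white block 56 mm (its x, across the seam) by 52 mm (its y, along the seam) by 46 mm high, 0.2 kg; a dark seam line crosses its top and the two 56 mm wide sides, a dark round pouring hole is in the middle of its top. Origin: centre of its underside, z up. May be absent
- mould3: small two-part plaster slip-casting mould, a white block 56 mm (its x, across the seam) by 52 mm (its y, along the seam) by 46 mm high, 0.2 kg; a dark seam line crosses its top and the two 56 mm wide sides, a dark round pouring hole is in the middle of its top. Origin: centre of its underside, z up. May be absent
- mug: white cup without handle, 72 mm wide, 60 mm high; loose, not part of the job, leave it be. Origin: centre of its underside
- jar: closed clear jar with grey cap, 64 mm wide, 100 mm high; loose, not part of the job, leave it be. Origin: centre of its underside
- spatula: spatula lying flat, 200 mm long; loose, not part of the job, leave it be. Origin: centre of its underside
- brush: brush lying flat, 180 mm long; loose, not part of the job, leave it be. Origin: centre of its underside
- cone: little plaster cone, 56 mm wide, 50 mm high; loose, not part of the job, leave it be. Origin: centre of its underside
Mind the look-alikes: they are no part of the job. Leave any red look-alike of the mould3 alone.

How it is judged (in metres and radians):
On the way, in this order (a step that is already met when the one before it is completed fails the run):
1. every mould stands upright in the bed, back on the fence (within 8 mm, within 128 mm of the middle line), seam parallel to the fence within 0.12 rad, released (x of mould0 in the frame of clamp between 0.079 and 0.095 m and y of mould0 in the frame of clamp between -0.128 and 0.128 m and z of mould0 in the frame of clamp between 0.01 and 0.02 m and angle between the x axis of each of mould0, mould1, mould2, mould3 and the x axis of clamp, either way round below 0.12 rad and angle between each of mould0, mould1, mould2, mould3's own z axis and vertical below 0.1 rad and contact force between each of mould0, mould1, mould2, mould3 and the fingers below 0.5 N and x of mould1 in the frame of clamp between 0.079 and 0.095 m and y of mould1 in the frame of clamp between -0.128 and 0.128 m and z of mould1 in the frame of clamp between 0.01 and 0.02 m and x of mould2 in the frame of clamp between 0.079 and 0.095 m and y of mould2 in the frame of clamp between -0.128 and 0.128 m and z of mould2 in the frame of clamp between 0.01 and 0.02 m and x of mould3 in the frame of clamp between 0.079 and 0.095 m and y of mould3 in the frame of clamp between -0.128 and 0.128 m and z of mould3 in the frame of clamp between 0.01 and 0.02 m), for 0.2 s.
2. the straightedge lies along the moulds' free faces: within 7 mm of flush, 20 mm of the middle, 0.06 rad of parallel to the fence, plate not yet pressing (screw below 3.5) (x of straightedge in the frame of clamp between 0.0395 and 0.0535 m and y of straightedge in the frame of clamp between -0.02 and 0.02 m and z of straightedge in the frame of clamp between 0.01 and 0.02 m and angle between the y axis of straightedge and the y axis of clamp, either way round below 0.06 rad and angle between straightedge's own z axis and vertical below 0.1 rad and value of joint screw below 3.5 rad), for 0.2 s.
3. the clamp is tight: screw beyond 4.3 rad, plate pressing on the straightedge with more than 6 N (value of joint screw above 4.3 rad and contact force between press_plate and straightedge above 6 N), for 0.2 s.
At the end, for the whole second after the job is handed in: Moulds upright, backs on the fence (4 mm, 0.06 rad, centres within 128 mm of the middle), straightedge flush (4.5 mm, 0.04 rad, within 20 mm of the middle), clamp tight (screw above 4.3, plate pressing over 6 N), lever swung back (below 0.55 rad) and down in its serrations (lift below 3 mm) (all of step 3 and x of mould0 in the frame of clamp between 0.083 and 0.091 m and y of mould0 in the frame of clamp between -0.128 and 0.128 m and z of mould0 in the frame of clamp between 0.01 and 0.02 m and angle between the x axis of each of mould0, mould1, mould2, mould3 and the x axis of clamp, either way round below 0.06 rad and angle between each of mould0, mould1, mould2, mould3, straightedge's own z axis and vertical below 0.1 rad and contact force between each of mould0, mould1, mould2, mould3 and the fingers below 0.5 N and x of mould1 in the frame of clamp between 0.083 and 0.091 m and y of mould1 in the frame of clamp between -0.128 and 0.128 m and z of mould1 in the frame of clamp between 0.01 and 0.02 m and x of mould2 in the frame of clamp between 0.083 and 0.091 m and y of mould2 in the frame of clamp between -0.128 and 0.128 m and z of mould2 in the frame of clamp between 0.01 and 0.02 m and x of mould3 in the frame of clamp between 0.083 and 0.091 m and y of mould3 in the frame of clamp between -0.128 and 0.128 m and z of mould3 in the frame of clamp between 0.01 and 0.02 m and x of straightedge in the frame of clamp between 0.042 and 0.051 m and y of straightedge in the frame of clamp between -0.02 and 0.02 m and z of straightedge in the frame of clamp between 0.01 and 0.02 m and angle between the y axis of straightedge and the y axis of clamp, either way round below 0.04 rad and value of joint lever below 0.55 rad and value of joint lift below 0.003 m); the robot touches nothing.
It fails at once if one of the studio's other loose things (mug, jar, spatula, brush, plaster cone) is shoved more than 6 cm or knocked over (distance of any of mug, jar, spatula, brush, cone from where it was at the start of the episode above 0.06 m or angle between any of mug, jar, cone's own z axis and vertical above 0.7 rad).
Of mould0, mould1, mould2, mould3 only 2 to 4 are there at a start; the rules pass over those that are not, and their reading is None.
At some moment in a run one of mould0, mould1, mould2, mould3 may be knocked a few centimetres aside while the robot is not near it.
Once in a run the grip may slacken for a moment while it holds something.
It also fails if it takes over 210 s, if anything falls off the work surface, if the arm or the gripper's body presses on something with over 40 N, if the wrist force passes 120 N, or if a joint passes its speed limit or range.

## Working session

There is one attempt and no reset: what is moved stays moved. The work goes in short steps, each a Python script; the robot and the scene stay as the last script left them, time stands still between calls to the robot, and variables do not carry over. Pictures are saved under pics/ and viewed, about 12 in all and at most 16, crops included, and the job is handed in when it is done.

```bash
ls; mkdir -p pics; python3 - <<'E'
from bench import ctrl
import cv2, numpy as np
np.set_printoptions(precision=4,suppress=True)
for n in ("scene","side","wrist"):
    cv2.imwrite(f"pics/{n}0.png",ctrl.read_camera(n)); p=ctrl.camera_params(n); print(n,p)
print(ctrl.current_eef_rot())
E
```

```text
pics
scene {'fx': 386.11493603765666, 'fy': 386.11493603765666, 'cx': 278.56313902823456, 'cy': 211.60902952563907, 'pose': array([[ 0.7421, -0.5453,  0.3898,  0.9732],
       [ 0.6703,  0.599 , -0.4381, -0.4744],
       [ 0.0054,  0.5864,  0.81  ,  1.0118],
       [ 0.    ,  0.    ,  0.    ,  1.    ]])}
side {'fx': 418.25808391254543, 'fy': 418.25808391254543, 'cx': 279.7673002325867, 'cy': 218.49104744566853, 'pose': array([[-0.7132,  0.4713, -0.5188, -0.0246],
       [-0.7009, -0.4812,  0.5264,  0.6171],
       [-0.0015,  0.7391,  0.6736,  0.8415],
       [ 0.    ,  0.    ,  0.    ,  1.    ]])}
wrist {'fx': 366.7683225322915, 'fy': 366.7683225322915, 'cx': 287.19250151348564, 'cy': 207.0215537431205, 'T_tool_cam': array([[ 1.    , -0.001 ,  0.0007,  0.001 ],
       [ 0.001 ,  0.2835, -0.959 , -0.1704],
       [ 0.0008,  0.959 ,  0.2835,  0.0797],
       [ 0.    ,  0.    ,  0.    ,  1.    ]])}
[[ 0.4121 -0.0003  0.9111]
 [-0.9111  0.0008  0.4121]
 [-0.0009 -1.      0.0001]]
```

View pics/scene0.png

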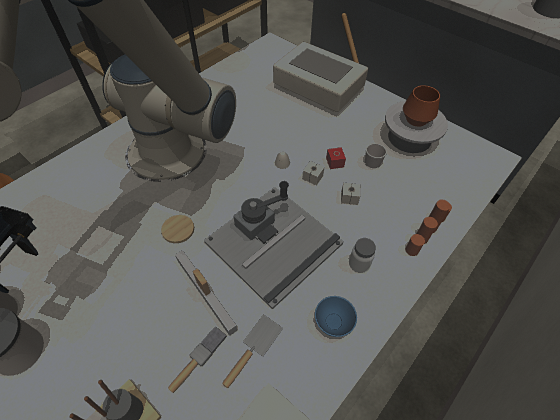

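View pics/side0.png

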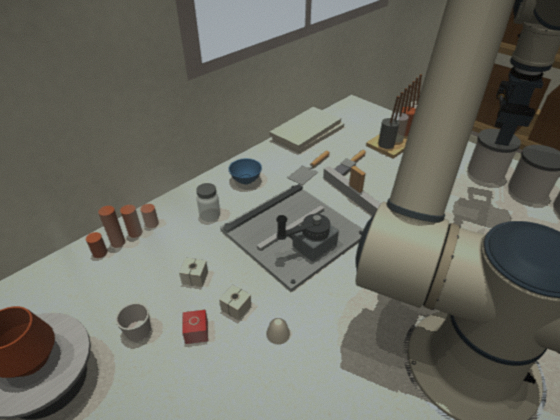

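The scene shows the clamp around (275,245), two white moulds at (313,172) and (350,192), and the red look-alike at (336,157). The straightedge is at (207,292). I'll zoom in for exact pixels.

```bash
cat > h.py <<'E'
from bench import ctrl
import cv2, numpy as np
np.set_printoptions(precision=4,suppress=True)
def gray_up(im,g=0.55):
    return (255*(im/255.)**g).astype(np.uint8)
def ray(name,u,v,T=None):
    p=ctrl.camera_params(name)
    P=p["pose"] if T is None else T
    d=P[:3,:3]@np.array([(u-p["cx"])/p["fx"],-(v-p["cy"])/p["fy"],-1])
    return P[:3,3],d
def at_z(name,u,v,z,T=None):
    o,d=ray(name,u,v,T); return o+d*(z-o[2])/d[2]
def proj(name,X,T=None):
    p=ctrl.camera_params(name); P=p["pose"] if T is None else T
    c=P[:3,:3].T@(np.asarray(X)-P[:3,3]); return p["cx"]+p["fx"]*c[0]/-c[2],p["cy"]-p["fy"]*c[1]/-c[2]
def wristT():
    T=np.eye(4);T[:3,:3]=ctrl.current_eef_rot();T[:3,3]=ctrl.current_tool_pos()
    return T@ctrl.camera_params("wrist")["T_tool_cam"]
def crop(im,x0,y0,w,h,k):
    c=cv2.resize(gray_up(im[y0:y0+h,x0:x0+w]),None,fx=k,fy=k,interpolation=cv2.INTER_CUBIC)
    for u in range((x0+19)//20*20,x0+w,20): cv2.putText(c,str(u),((u-x0)*k,9),0,.35,(0,255,0),1);cv2.line(c,((u-x0)*k,10),((u-x0)*k,16),(0,255,0),1)
    for v in range((y0+19)//20*20,y0+h,20): cv2.putText(c,str(v),(0,(v-y0)*k+4),0,.35,(0,255,0),1);cv2.line(c,(22,(v-y0)*k),(30,(v-y0)*k),(0,255,0),1)
    return c
E
python3 - <<'E'
from h import *
im=cv2.imread("pics/scene0.png")
cv2.imwrite("pics/c1.png",crop(im,165,145,200,150,4))
E
```

```text
(no output)
```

View pics/c1.png

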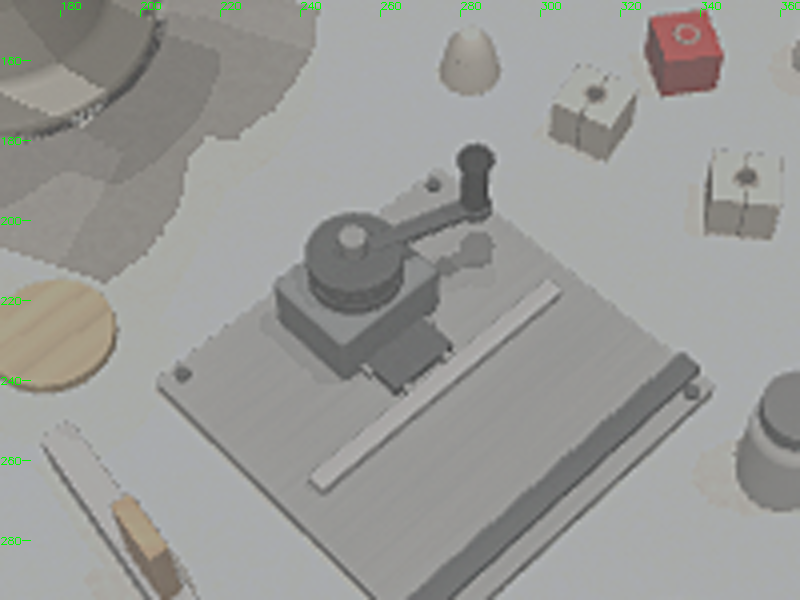

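```bash
python3 - <<'E'
from h import *
for n,u,v,z in [("L",204.5,240.5,.015),("R",343,242,.015),("B",272,189.5,.015),("F",276,304,.015),("sB",273.2,191.2,.015),("sL",210.7,238.5,.015),("sR",337.8,242.7,.015),("axis",253,204.5,.09),("knobtop",284,182.5,.15),("m1",313.7,168.3,.046),("m2",351.5,189,.046),("red",336.5,153.5,.046),("cone",282,168,0),("jar",362,265,0),("seL",178,254,.04),("seG",200,272,.11),("mug",375,160,.0)]:
    print(n,at_z("scene",u,v,z)[:2])
E
```

```text
L [ 0.4002 -0.1657]
R [0.7132 0.1117]
B [0.4164 0.1175]
F [ 0.6959 -0.1698]
sB [0.4243 0.1148]
sL [ 0.4087 -0.1483]
sR [0.703  0.0992]
axis [ 0.4555 -0.0077]
knobtop [0.4999 0.0802]
m1 [0.4752 0.2611]
m2 [0.6221 0.2735]
red [0.4901 0.3681]
cone [0.368  0.2219]
jar [0.798  0.0943]
seL [ 0.3925 -0.2549]
seG [ 0.5181 -0.2666]
mug [0.5888 0.4756]
```

```bash
python3 - <<'E'
from h import *
R=np.array([[0,0,1],[-1,0,0],[0,-1,0]],float)
ctrl.goto([0.6,0.08,0.36],R); print(ctrl.current_q())
np.save("pics/T1.npy",wristT()); im=ctrl.read_camera("wrist"); cv2.imwrite("pics/w1.png",im)
cv2.imwrite("pics/w1b.png",cv2.resize(gray_up(im),(800,600),interpolation=cv2.INTER_CUBIC))
E
```

```text
[ 1.8837 20.9509 66.6165 -0.0081 92.4495 91.9261]
```

View pics/w1b.png

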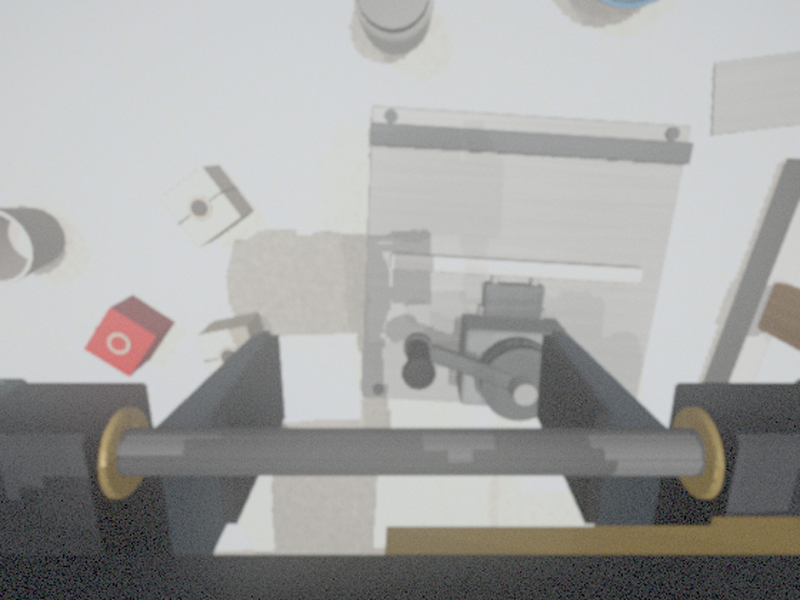

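```bash
python3 - <<'E'
from h import *
im=cv2.imread("pics/w1.png");T=np.load("pics/T1.npy")
def at(u,v,z): return at_z("wrist",u*.7,v*.7,z,T)[:2]
for n,u,v,z in [("R",373,106,.015),("sR",391,116,.015),("sF",672,133,.015),("sB",379,389,.015),("fenceL",372,147,.026),("fenceR",690,163,.026),("plateL",393,254,.028),("plateR",641,267,.028),("axis",523,392,.09),("m2hole",199,208,.046),("jarcap",393,10,.1)]: print(n,at(u,v,z))
a=crop(im,110,110,100,75,8); cv2.imwrite("pics/c2.png",a)
E
```

```text
R [0.7109 0.1129]
sR [0.7021 0.0964]
sF [ 0.687  -0.1673]
sB [0.4223 0.1123]
fenceL [0.6745 0.1139]
fenceR [ 0.6601 -0.1826]
plateL [0.574  0.0953]
plateR [ 0.561  -0.1485]
axis [ 0.4568 -0.0261]
m2hole [0.6208 0.2724]
jarcap [0.7725 0.0911]
```

View pics/c2.png

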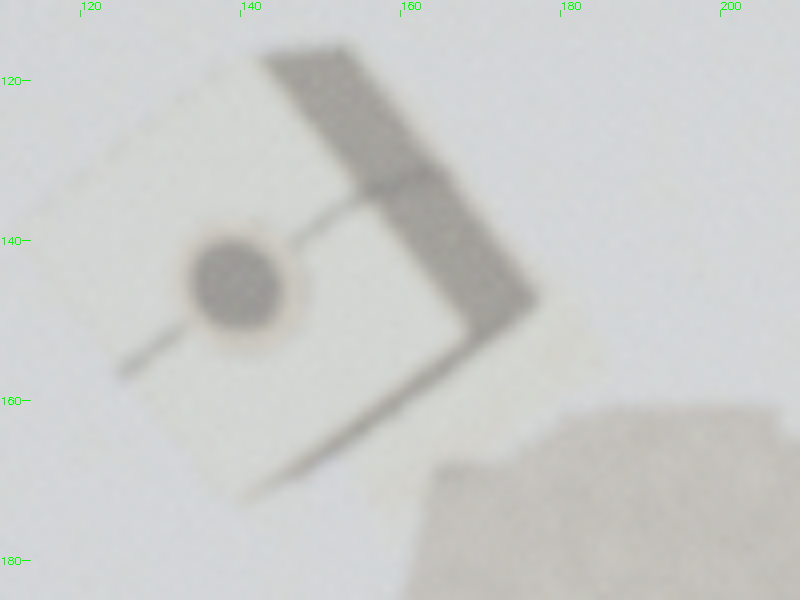

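```bash
cat >> h.py <<'E'
def Rj(th):  # tool down, jaws along yaw th (rad)
    x=np.array([np.cos(th),np.sin(th),0]);y=np.array([0,0,-1.]);return np.column_stack([x,y,np.cross(x,y)])
E
python3 - <<'E'
from h import *
T=np.load("pics/T1.npy")
a=at_z("wrist",124,156.5,.046,T);b=at_z("wrist",156,133.5,.046,T);print(np.degrees(np.arctan2(*(b-a)[1::-1])),a,b)
h=at_z("wrist",138.7,145.5,.046,T);print(h)
ctrl.goto([0.42,0.25,0.36],Rj(-np.pi/2))
np.save("pics/T2.npy",wristT()); im=ctrl.read_camera("wrist"); cv2.imwrite("pics/w2.png",im)
cv2.imwrite("pics/w2b.png",crop(im,100,60,260,195,3))
s=ctrl.read_camera("scene"); cv2.imwrite("pics/scene1.png",s)
E
```

```text
-56.571558941423916 [0.6065 0.2943 0.046 ] [0.6364 0.2489 0.046 ]
[0.6209 0.2732 0.046 ]
```

View pics/w2b.png

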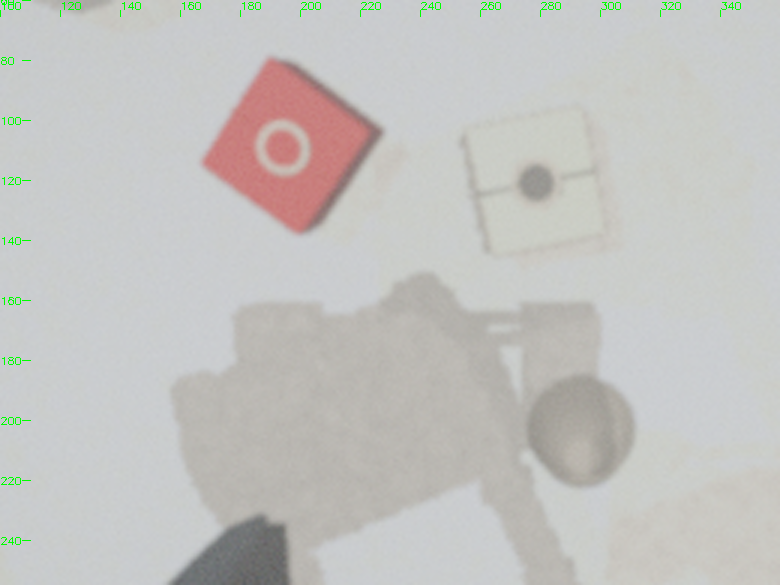

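The crop shows the red look-alike (ring instead of hole) at (194,109) and the true mould with seam and hole at (279,121). The cone is at (294,203). I'm picking the outer mould first.

```bash
cat >> h.py <<'E'
CY=np.radians(-3.1); CO=np.array([.5535,-.0278])
CR=np.array([[np.cos(CY),-np.sin(CY)],[np.sin(CY),np.cos(CY)]])
def cl(x,y,z): return [*(CO+CR@[x,y]),z]
JY=CY-np.pi/2   # jaws along clamp y
def pick(xy,th,z=.012):
    ctrl.command_gripper(.8)
    ctrl.goto([*xy,.12],Rj(th))
    ctrl.move_l([*xy,z],vel=.12,contact_N=8)
    ctrl.command_gripper(0); print("grip mm",91*ctrl.current_grip_width(),ctrl.current_tool_pos())
    ctrl.move_l([*xy,.14]); print("grip mm",91*ctrl.current_grip_width())
def place(y,zg=.012,x0=.072):
    ctrl.goto(cl(x0,y,.14),Rj(JY)); print("carry mm",91*ctrl.current_grip_width())
    ctrl.move_l(cl(x0,y,.015+zg+.008))
    print("down",ctrl.move_l(cl(x0,y,.015+zg-.004),vel=.02,contact_N=3),ctrl.current_tool_pos(),ctrl.current_contact_force())
    print("fence",ctrl.move_l(cl(x0+.035,y,ctrl.current_tool_pos()[2]+.0005),vel=.02,contact_N=6),ctrl.current_contact_force())
    p=np.array(ctrl.current_tool_pos()); print("clamp xy",CR.T@(p[:2]-CO),p[2],91*ctrl.current_grip_width())
    ctrl.command_gripper(.8)
    ctrl.move_l([p[0],p[1],.16])
E
python3 - <<'E'
from h import *
pick([.6209,.2732],np.radians(-56.6))
place(-.055)
print(ctrl.current_t())
T=np.load("pics/T2.npy")
a=at_z("wrist",258.3,124.7,.046,T);b=at_z("wrist",299,117,.046,T);print(np.degrees(np.arctan2(*(b-a)[1::-1])),np.linalg.norm(a-b))
print(at_z("wrist",278.7,120.7,.046,T))
E
```

```text
grip mm 51.879077568345494 [0.6211 0.2733 0.0124]
grip mm 51.72521258947496
carry mm 51.624169009265536
down True [ 0.6227 -0.0867  0.0269] [ 0.8013 -0.5718  1.6518]
fence True [-1.1774 -0.8966  6.0429]
clamp xy [ 0.0723 -0.0551] 0.026947178588311742 51.91676856617221
12.625
-79.5415381077655 0.053369897241425046
[0.4738 0.2596 0.046 ]
```

View pics/scene1.png

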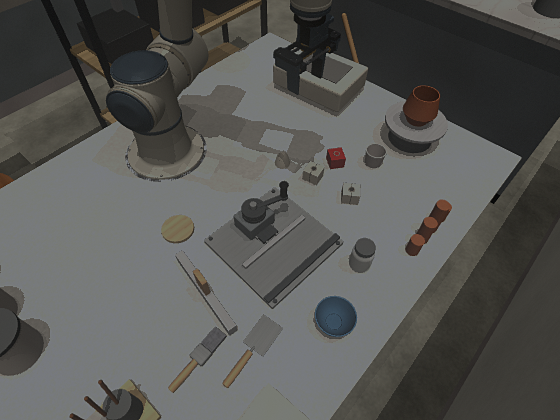

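The scene shows only two white moulds in total. The push toward the fence stopped early because of the vertical preload, so I'll re-grasp, unload and push again.

```bash
cat >> h.py <<'E'
def push(y,n=6):
    p=ctrl.current_tool_pos(); x=(CR.T@(np.array(p[:2])-CO))[0]
    z=p[2]+.0015; ctrl.move_l([p[0],p[1],z],vel=.02); ctrl.sleep(.3)
    f0=np.array(ctrl.current_contact_force())
    r=ctrl.move_l(cl(x+.04,y,z),vel=.025,contact_N=n); ctrl.sleep(.2)
    p=np.array(ctrl.current_tool_pos()); print("push",r,"dF",np.array(ctrl.current_contact_force())-f0,"clamp xy",CR.T@(p[:2]-CO),p[2],91*ctrl.current_grip_width())
    ctrl.command_gripper(.8)
    p=ctrl.current_tool_pos(); ctrl.move_l([p[0],p[1],.16])
def place(y,zg=.012,x0=.072):
    ctrl.goto(cl(x0,y,.14),Rj(JY)); print("carry mm",91*ctrl.current_grip_width())
    ctrl.move_l(cl(x0,y,.015+zg+.008)); ctrl.sleep(.3)
    print("down",ctrl.move_l(cl(x0,y,.015+zg-.004),vel=.02,contact_N=3),ctrl.current_tool_pos())
    push(y)
E
python3 - <<'E'
from h import *
ctrl.move_l(cl(.0723,-.0551,.028)); ctrl.command_gripper(0); push(-.055)
pick([.4738,.2596],np.radians(-79.5))
place(.055)
print(ctrl.current_t())
ctrl.goto(cl(-.02,0.0,.36),Rj(JY))
np.save("pics/T3.npy",wristT()); im=ctrl.read_camera("wrist"); cv2.imwrite("pics/w3.png",im)
cv2.imwrite("pics/w3b.png",cv2.resize(gray_up(im),(800,600),interpolation=cv2.INTER_CUBIC))
E
```

```text
push True dF [ 0.2798 -0.0038  0.8695] clamp xy [ 0.0855 -0.0549] 0.0291788815449391 51.662714351322236
grip mm 51.7514134777744 [0.474  0.2597 0.0124]
grip mm 51.730423714575544
carry mm 51.908547812283125
down True [0.6284 0.0232 0.027 ]
push True dF [0.6568 0.6035 0.123 ] clamp xy [0.0863 0.0551] 0.027766929779363878 51.8376266504157
27.1083
```

View pics/w3b.png

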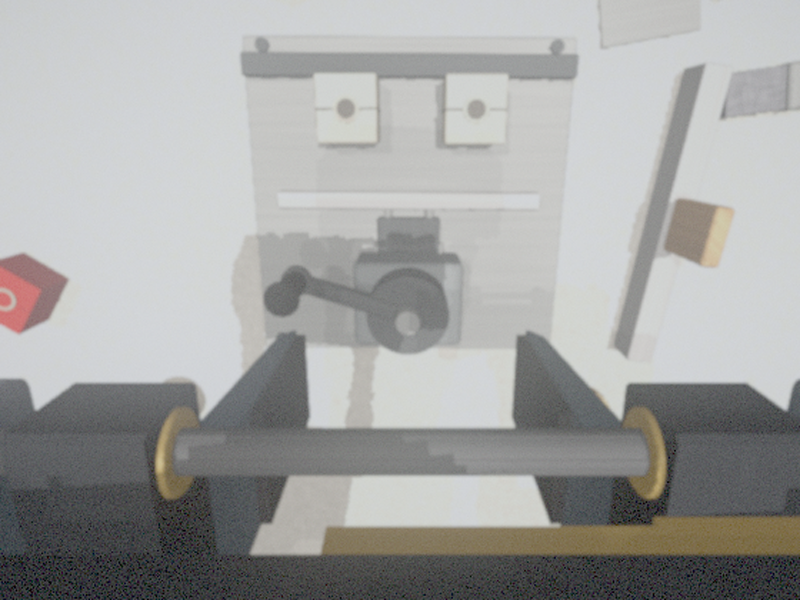

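Both moulds stand on the fence with their seams parallel to it: holes at (346,108) and (476,108), knob cap at (282,298) display px. Next is a crop of the straightedge on the right.

```bash
python3 - <<'E'
from h import *
im=cv2.imread("pics/w3.png");T=np.load("pics/T3.npy")
def at(u,v,z): 
    p=at_z("wrist",u*.7,v*.7,z,T)[:2]; return p, CR.T@(p-CO)
for n,u,v,z in [("h1",346,108,.061),("h2",476,108,.061),("fL",244,76,.026),("fR",577,78,.026),("screwL",262,45,.015),("screwR",557,48,.015),("cap",282,298,.154),("axis",407,322,.095)]: print(n,at(u,v,z))
cv2.imwrite("pics/c3.png",crop(im,410,35,120,225,3)[:, :])
cv2.imwrite("pics/c3.png",crop(im,410,35,150,225,3)[:660])
c=crop(im,420,120,110,80,7); cv2.imwrite("pics/c3.png",np.hstack([cv2.resize(crop(im,420,35,110,225,2),(293,600)),cv2.resize(c,(500,364))[:600] if 0 else cv2.copyMakeBorder(cv2.resize(c,(500,364)),0,236,0,0,cv2.BORDER_CONSTANT)]))
E
```

```text
h1 (array([0.6423, 0.021 ]), array([0.086 , 0.0536]))
h2 (array([ 0.6364, -0.0882]), array([ 0.0861, -0.0558]))
fL (array([0.676 , 0.1133]), array([0.1147, 0.1475]))
fR (array([ 0.6585, -0.1826]), array([ 0.1132, -0.1489]))
screwL (array([0.7021, 0.0967]), array([0.1416, 0.1324]))
screwR (array([ 0.6855, -0.1671]), array([ 0.1393, -0.132 ]))
cap (array([0.5058, 0.0701]), array([-0.053 ,  0.0951]))
axis (array([ 0.461 , -0.0206]), array([-0.0927,  0.0022]))
```

View pics/c3.png

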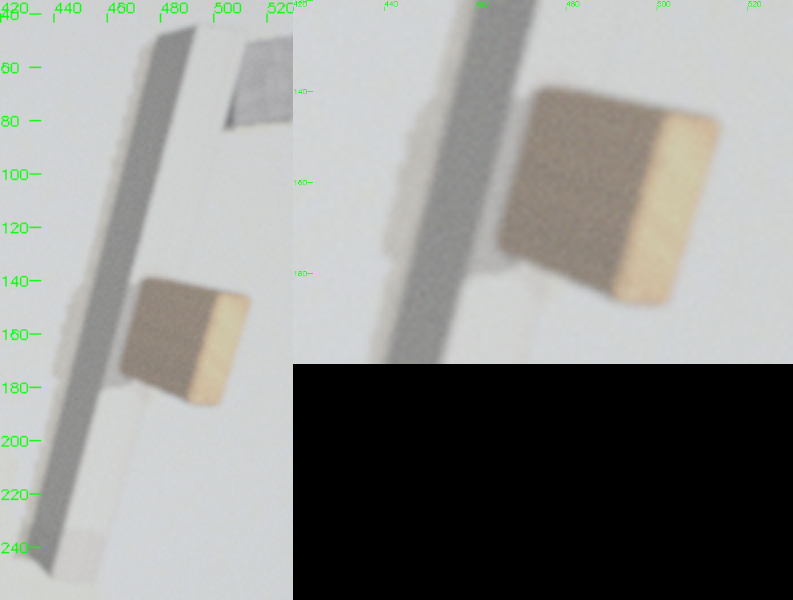

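```bash
python3 - <<'E'
from h import *
T=np.load("pics/T3.npy")
w=lambda u,v,z:at_z("wrist",u,v,z,T)[:2]
a=w(493.6,45.1,.04);b=w(439.5,250,.04);print("edge",a,b,np.linalg.norm(a-b),np.degrees(np.arctan2(*(a-b)[::-1])))
g=[w(u,v,.11) for u,v in [(501.8,144.9),(513.9,146.4),(502.5,186.7),(490.2,185.6)]]
print(np.array(g),np.mean(g,0),[np.linalg.norm(g[i]-g[i-1]) for i in range(4)])
d=g[0]-g[3];print(np.degrees(np.arctan2(d[1],d[0])))
m=(a+b)/2; u=(a-b)/np.linalg.norm(a-b); print("from edge", m+np.array([u[1],-u[0]])*.0125)
E
```

```text
edge [ 0.6623 -0.288 ] [ 0.3924 -0.2394] 0.27420632034078807 -10.205034304177374
[[ 0.5498 -0.2718]
 [ 0.5474 -0.2857]
 [ 0.5008 -0.2781]
 [ 0.5029 -0.2636]] [ 0.5252 -0.2748] [np.float64(0.04764395345112681), np.float64(0.01410186719188127), np.float64(0.047207023413073194), np.float64(0.014662797112630655)]
-9.877031202128771
from edge [ 0.5251 -0.276 ]
```

```bash
python3 - <<'E'
from h import *
xy=[.5252,-.2753]; th=np.radians(-100)
ctrl.command_gripper(.7)
ctrl.goto([*xy,.20],Rj(th)); ctrl.move_l([*xy,.071],vel=.12,contact_N=8)
ctrl.command_gripper(0); print("grip",91*ctrl.current_grip_width(),ctrl.current_tool_pos())
ctrl.move_l([*xy,.25]); print("grip",91*ctrl.current_grip_width())
ctrl.goto(cl(.036,0,.25),Rj(CY)); print("grip",91*ctrl.current_grip_width())
ctrl.move_l(cl(.036,0,.15)); im=ctrl.read_camera("scene"); cv2.imwrite("pics/scene2.png",crop(im,170,130,200,150,4))
print(ctrl.current_t(),"grip",91*ctrl.current_grip_width())
E
```

```text
grip 15.737030777557724 [ 0.5252 -0.2753  0.071 ]
grip 15.950819181725905
grip 15.86706263629644
35.0083 grip 15.970004931685802
```

View pics/scene2.png

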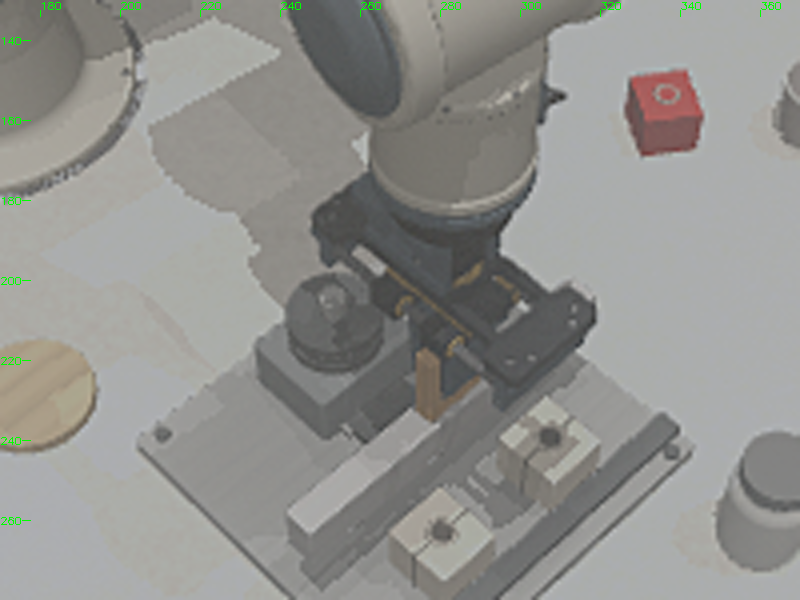

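The bar hangs level above the bed and both moulds are still on the fence. Now I'll lower it and push it flush.

```bash
python3 - <<'E'
from h import *
ctrl.move_l(cl(.036,0,.093)); ctrl.sleep(.3)
print("down",ctrl.move_l(cl(.036,0,.080),vel=.02,contact_N=4),ctrl.current_tool_pos(),91*ctrl.current_grip_width())
p=ctrl.current_tool_pos(); z=p[2]+.001
ctrl.move_l([p[0],p[1],z],vel=.02); ctrl.sleep(.3); f0=np.array(ctrl.current_contact_force())
for i in range(2):
    r=ctrl.move_l(cl(.058,0,z),vel=.02,contact_N=6)
    p=np.array(ctrl.current_tool_pos()); print(r,CR.T@(p[:2]-CO),p[2],np.array(ctrl.current_contact_force())-f0)
    if p[0]-cl(.043,0,0)[0]>0: break
    ctrl.sleep(.2)
ctrl.move_l([p[0],p[1],z-.001],vel=.02); ctrl.sleep(.2)
ctrl.command_gripper(.6); p=ctrl.current_tool_pos(); ctrl.move_l([p[0],p[1],.2])
ctrl.goto(cl(-.04,-.03,.36),Rj(JY))
np.save("pics/T4.npy",wristT()); im=ctrl.read_camera("wrist"); cv2.imwrite("pics/w4.png",im)
cv2.imwrite("pics/w4b.png",cv2.resize(gray_up(im),(800,600),interpolation=cv2.INTER_CUBIC)); print(ctrl.current_t())
E
```

```text
down True [ 0.5895 -0.0298  0.0856] 15.702225591140257
True [0.046  0.0002] 0.0859541093344458 [-0.9939 -0.4795 -0.0223]
41.025
```

View pics/w4b.png

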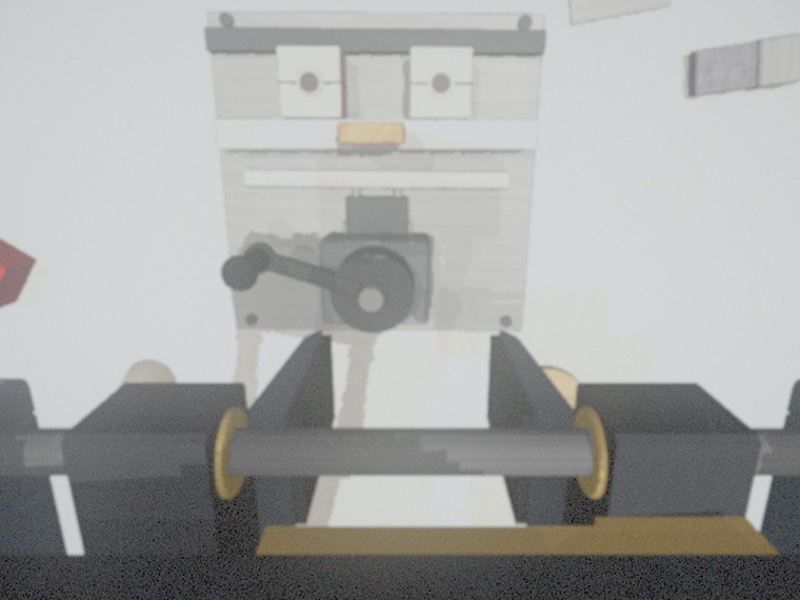

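The straightedge is flush on both moulds. Next I'll get the lever angle from the cap at (241,272) and work the lever. Forward strokes run with loose jaws so it can drop into the serrations, and return swings run gripped and lifted.

```bash
cat >> h.py <<'E'
AX=np.array([-.085,0])
def kn(v,z,lead=0):
    a=np.radians(112.5)-v; r=.1
    return cl(AX[0]+r*np.cos(a),AX[1]+r*np.sin(a),z), Rj(a+CY-np.pi/2)
ZK=.103
def swing(v0,v1,z,lim=15,step=.13,vel=.08):
    """arc of the knob from v0 to v1; stops at contact; returns the angle reached"""
    n=max(1,int(np.ceil(abs(v1-v0)/step))); f0=np.array(ctrl.current_contact_force()); fm=[]
    for v in np.linspace(v0,v1,n+1)[1:]:
        p,R=kn(v,z); hit=ctrl.move_l(p,vel=vel,ori=R,contact_N=lim)
        f=np.array(ctrl.current_contact_force())-f0; t=R[:,0]@f; fm.append(round(float(t),1))
        if hit or abs(t)>lim+3: break
    p=(CR.T@(np.array(ctrl.current_tool_pos()[:2])-CO))-AX
    vr=np.radians(112.5)-np.arctan2(p[1],p[0]); print(f"swing to {vr:.3f} ({v:.3f}) z {ctrl.current_tool_pos()[2]:.4f} tang N",fm); return vr
LOOSE=.27
E
python3 - <<'E'
from h import *
T=np.load("pics/T4.npy")
w=lambda u,v,z:CR.T@(at_z("wrist",u*.7,v*.7,z,T)[:2]-CO)
for z in (.154,.158):
    p=w(241,272,z); d=p-AX; v0=np.radians(112.5)-np.arctan2(d[1],d[0]); print(p,np.linalg.norm(d),v0)
for n,u,v,z in [("h1",309,82,.061),("h2",441,82,.061),("bar grip",370.5,132,.125),("barL",217,150,.055),("barR",539,151,.055)]: print(n,w(u,v,z))
p,R=kn(v0,.2); ctrl.command_gripper(.6); ctrl.goto(p,R); print(ctrl.current_q())
p,R=kn(v0,ZK); print("hit",ctrl.move_l(p,contact_N=6)); 
im=ctrl.read_camera("scene"); a=crop(im,220,130,100,75,4)
b=crop(ctrl.read_camera("side"),230,170,100,75,4); cv2.imwrite("pics/k1.png",np.hstack([a,b]))
E
```

```text
[-0.0533  0.094 ] 0.09925595060894193 0.7181866090261957
[-0.0523  0.0927] 0.09832170977125657 0.732134794688875
h1 [0.0865 0.0538]
h2 [ 0.0867 -0.0561]
bar grip [ 0.046  -0.0013]
barL [0.0317 0.1381]
barR [ 0.0314 -0.143 ]
[ 1.0506 20.0919 93.8719 -0.0085 65.9825 23.7342]
hit False
```

View pics/k1.png

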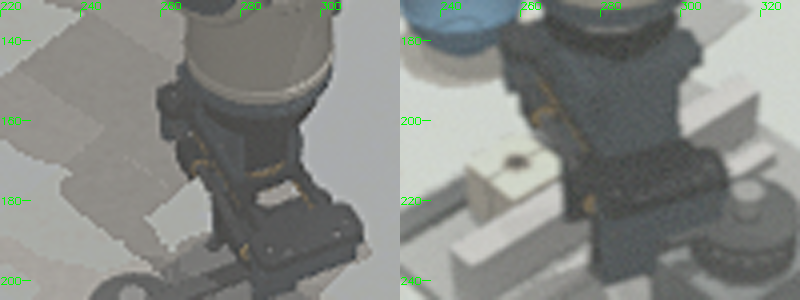

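The gripper is around the knob without contact, and the cap's radius of 99 mm confirms the position. Now the first stroke.

```bash
python3 - <<'E'
from h import *
v0=.72
ctrl.sleep(.2); f0=np.array(ctrl.current_contact_force())
ctrl.command_gripper(0); print("grip",91*ctrl.current_grip_width(), np.array(ctrl.current_contact_force())-f0)
p,R=kn(v0,ZK+.010); print("lift",ctrl.move_l(p,vel=.03,contact_N=20)); ctrl.sleep(.2); print(np.array(ctrl.current_contact_force())-f0,ctrl.current_tool_pos())
z=ctrl.current_tool_pos()[2]
v=swing(v0,.06,z); print(91*ctrl.current_grip_width(),np.array(ctrl.current_contact_force())-f0)
ctrl.command_gripper(LOOSE); print(91*ctrl.current_grip_width()); ctrl.sleep(.2)
p,R=kn(.06,ZK); ctrl.move_l(p,vel=.05,ori=R); ctrl.sleep(.2)
print(np.array(ctrl.current_contact_force())-f0)
v=swing(.06,1.27,ZK,step=.12)
print(np.array(ctrl.current_contact_force())-f0, ctrl.current_t())
E
```

```text
grip 26.927774415675298 [0.4131 0.6576 0.7448]
lift False
[-0.19   -5.3484 -7.4365] [0.5057 0.0694 0.1131]
swing to 0.070 (0.060) z 0.1134 tang N [-0.3, 0.1, 0.5, 1.9, 2.0, 3.8]
27.08719083582683 [ 3.3491 -4.0449 -7.8992]
26.348173753230576
[-0.8576 -5.4769 -2.7375]
swing to 1.262 (1.270) z 0.1027 tang N [0.3, -0.2, -2.7, -2.5, -4.7, -5.2, -5.7, -7.8, -8.2, -9.3, -10.0]
[-6.7851  2.6098 -1.6959] 50.3333
```

The jaws close on the 28 mm cap at 27 mm, not on the post, so the loose opening must be wider than 28 mm. I'll measure the plate travel by code from image profiles instead of viewing more pictures.

```bash
cat >> h.py <<'E'
def prof(im,name,y,xs,z=.028):
    g=cv2.cvtColor(im,cv2.COLOR_BGR2GRAY)
    uv=np.array([proj(name,cl(x,y,z)) for x in xs],np.float32)
    return cv2.remap(g,uv[None,:,0],uv[None,:,1],cv2.INTER_LINEAR)[0].astype(int)
E
python3 - <<'E'
from h import *
xs=np.arange(-.014,.042,.002)
print((xs*1000).astype(int))
ctrl.command_gripper(.36); ctrl.sleep(.3); print(91*ctrl.current_grip_width(),ctrl.current_contact_force(),ctrl.current_tool_pos())
for n in("scene","side"):
    im=ctrl.read_camera(n); cv2.imwrite(f"pics/{n}5.png",im)
    for y in(-.11,-.095,-.08,.1):
        print(n,y);print(prof(cv2.imread(f"pics/{n}0.png"),n,y,xs));print(prof(im,n,y,xs))
E
```

```text
[-14 -12 -10  -8  -6  -4  -2   0   2   4   6   7  10  12  14  16  18  20
  22  24  26  28  30  32  34  36  38  40]
32.86880269284353 [-0.1472  0.8187  1.4359] [0.5491 0.0365 0.1031]
scene -0.11
[100 100  99  97  95  97 109 116 118 119 120 122 124 114  74  59  84 100
 102 100  99  99  99 100 101 100 100 100]
[102 101 100  99  98 101 102 101  99  97 107 119 120 120 121 122 114  89
  98 114 121 122 122 123 122 121 121 121]
scene -0.095
[100  99  98  97  96  94 107 121 119 119 120 121 119 104  78  68  85 100
 101 100  99  99 100 101 100  99  99 100]
[100 100  98  98  98 100 101 100  99  99 110 119 120 121 122 122 120  94
  86 116 122 122 122 122 122 121 121 122]
scene -0.08
[ 99  99  98  97  97  98 104 117 118 118 120 122 121  99  68  67  82  97
 101 100  99  98  99 100 100 100  99  99]
[101 101  99  98  99 100 101 101  95  81 104 120 120 120 120 122 121 107
  96 110 120 121 121 121 121 121 121 121]
scene 0.1
[102 102 101 101  98  91  94 109 115 116 117 120 123 116  93  71  65  85
 101 101  99  98  99  99  98  97  97  97]
[ 34  34  43  52  58  62  66  67  65  64  69  92 110 107 114 110 1
[... 311 characters left out ...]
 67  71  82 107 131 148 153 153 153 149 142 131 122 121 121 122
 123 122 119 120 121 121 123 122 120 119]
[132 132 124 107  87  73  69  75  95 122 146 159 164 167 166 158 146 117
  89  76  70  70  71  72  72  72  71  71]
side -0.08
[ 91  82  70  71  82 100 120 139 151 153 153 150 140 127 122 122 121 119
 119 119 119 119 120 122 122 121 120 121]
[ 83  79  70  69  68  65  67  76  97 124 146 162 166 167 166 158 137 109
  88  75  72  71  72  73  72  72  70  69]
side 0.1
[109  91  73  69  73  91 118 145 153 155 153 152 150 141 131 123 120 120
 120 121 121 120 120 121 122 121 119 118]
[ 79  79  78  72  67  66  69  72  75  82  94 109 129 132 129 128 125 115
  94  77  69  70  72  74  73  71  72  74]
```

```bash
cat >> h.py <<'E'
def back(v,vb):
    f0=np.array(ctrl.current_contact_force())
    ctrl.command_gripper(0); w=91*ctrl.current_grip_width()
    p,R=kn(v,ZK+.010); ctrl.move_l(p,vel=.04,ori=R,contact_N=20); ctrl.sleep(.1)
    print("grip mm",w,"lift dF",np.array(ctrl.current_contact_force())-f0,ctrl.current_tool_pos()[2])
    swing(v,vb,ZK+.010)
    p,R=kn(vb,ZK); ctrl.move_l(p,vel=.05,ori=R,contact_N=20)
    ctrl.command_gripper(.355); ctrl.sleep(.2)
def edge():
    im=ctrl.read_camera("scene"); xs=np.arange(-.01,.04,.0005); e=[]
    for y in(-.11,-.1,-.09):
        q=prof(im,"scene",y,xs); i=np.argmax(q>109); e.append(round(xs[i]*1000,1))
    print("rear edge mm",e,"t",ctrl.current_t())
E
python3 - <<'E'
from h import *
edge()
for i in range(2):
    back(1.265,.075); swing(.075,1.27,ZK,step=.12); ctrl.sleep(.1); edge()
E
```

```text
rear edge mm [np.float64(6.5), np.float64(6.5), np.float64(7.0)] t 51.1167
grip mm 26.49486194910079 lift dF [-2.6222 -0.4067 -8.1769] 0.11278306701045787
swing to 0.084 (0.075) z 0.1132 tang N [0.6, 1.2, 2.5, 2.8, 3.2, 4.2, 4.0, 5.4, 5.5, 5.7]
swing to 1.267 (1.270) z 0.1030 tang N [-2.4, -2.7, -2.9, -3.0, -3.1, -3.2, -3.7, -2.0, -3.1, -3.1]
rear edge mm [np.float64(13.5), np.float64(13.0), np.float64(13.5)] t 58.8417
grip mm 26.230673534130187 lift dF [-3.0965 -3.2106 -7.1561] 0.11278469409559498
swing to 0.085 (0.075) z 0.1132 tang N [1.5, 2.1, 1.8, 3.3, 3.7, 4.9, 4.6, 4.9, 6.7, 7.3]
swing to 1.266 (1.270) z 0.1030 tang N [-2.6, -2.3, -2.8, -2.9, -2.3, -1.7, -2.0, -2.4, -2.8, -2.9]
rear edge mm [np.float64(18.5), np.float64(19.5), np.float64(19.0)] t 66.5583
```

```bash
python3 - <<'E'
from h import *
back(1.265,.075); v=swing(.075,1.27,ZK,step=.12); ctrl.sleep(.1); edge()
print(ctrl.current_contact_force())
np.save("pics/v.npy",v)
if v>1.2:
    back(1.265,.075); v=swing(.075,1.27,ZK,step=.06); ctrl.sleep(.1); edge(); print(v,ctrl.current_contact_force())
E
```

```text
grip mm 26.817758069231424 lift dF [-2.9105 -2.9759 -7.3522] 0.11280539498188122
swing to 0.085 (0.075) z 0.1132 tang N [0.3, 1.3, 2.2, 2.7, 3.5, 4.6, 4.5, 5.6, 6.7, 7.2]
swing to 1.240 (1.270) z 0.1025 tang N [-1.4, -2.1, -2.6, -2.4, -2.9, -2.5, -2.5, -2.8, -3.2, -8.4]
rear edge mm [np.float64(18.5), np.float64(19.5), np.float64(18.5)] t 74.2
[-3.6168 10.26    4.9011]
grip mm 26.39645217956624 lift dF [ 0.9653 -3.1266 -1.3133] 0.10409004795480722
swing to 0.085 (0.075) z 0.1132 tang N [3.1, 3.6, 3.8, 3.7, 2.9, 2.2, 1.7, 1.8, 1.5, 0.3]
swing to 1.250 (1.270) z 0.1027 tang N [2.9, 1.9, -0.7, 0.4, 0.3, -3.6, -9.8, -0.3, -0.0, 0.3, -0.2, -1.9, -6.8, -13.9, 1.3, 0.6, 1.8, -0.2, -4.1, -11.5]
rear edge mm [np.float64(18.5), np.float64(19.5), np.float64(18.5)] t 83.6833
1.2502664118036284 [-6.6623  8.6637  2.7787]
```

The screw has reached its stop: stroke 4 ended with rising force, and in stroke 5 the lever clicked over teeth at about 0.4 rad intervals. Next I'll relieve the load, lift straight up, swing back and drop it. Then I'll nudge gently forward until it catches in a seat.

```bash
python3 - <<'E'
from h import *
p,R=kn(1.22,ZK); ctrl.move_l(p,vel=.02,ori=R); ctrl.sleep(.2); f0=np.array(ctrl.current_contact_force())
ctrl.command_gripper(0); ctrl.sleep(.2); print("grip",91*ctrl.current_grip_width(),np.array(ctrl.current_contact_force())-f0)
p,R=kn(1.22,ZK+.011); print(ctrl.move_l(p,vel=.02,ori=R,contact_N=25)); ctrl.sleep(.2); print(np.array(ctrl.current_contact_force())-f0,ctrl.current_tool_pos()[2])
im=ctrl.read_camera("scene"); cv2.imwrite("pics/s6.png",im)
z=ctrl.current_tool_pos()[2]
if z>ZK+.009:
    swing(1.22,.25,ZK+.011)
    p,R=kn(.25,ZK); ctrl.move_l(p,vel=.04,ori=R,contact_N=20); ctrl.command_gripper(.355); ctrl.sleep(.3)
    v=swing(.25,.50,ZK,lim=6,step=.03,vel=.03)
    im=ctrl.read_camera("scene"); cv2.imwrite("pics/s7.png",im); print(ctrl.current_contact_force(),ctrl.current_t())
E
```

```text
grip 26.578411010998984 [-1.3314  4.4749  2.4454]
False
[-0.7008 -5.8295 -8.2661] 0.11364383271983763
swing to 0.260 (0.250) z 0.1142 tang N [1.2, 1.7, 1.7, 2.8, 3.1, 3.8, 4.0, 4.9]
swing to 0.456 (0.472) z 0.1027 tang N [-1.0, 0.5, -0.3, 1.2, -1.2, -3.6, -6.2, -9.7]
[-9.0343  1.254   2.5714] 91.1333
```

```bash
python3 - <<'E'
from h import *
p,R=kn(.43,ZK); ctrl.move_l(p,vel=.02,ori=R); ctrl.command_gripper(.7); p,R=kn(.43,.22); ctrl.move_l(p,ori=R)
ctrl.goto(cl(-.06,-.03,.36),Rj(JY)); ctrl.sleep(.2)
np.save("pics/T8.npy",wristT()); im=ctrl.read_camera("wrist"); cv2.imwrite("pics/w8.png",im)
a=cv2.resize(gray_up(im)[0:255],(560,255))
s=ctrl.read_camera("scene"); cv2.imwrite("pics/s8.png",s); d=ctrl.read_camera("side"); cv2.imwrite("pics/d8.png",d)
c=crop(d,250,190,100,75,4); e=crop(cv2.imread("pics/side0.png"),250,190,100,75,4)
cv2.imwrite("pics/f8.png",np.vstack([cv2.resize(a,(800,300))[:, :], np.hstack([e,c])])); print(ctrl.current_t()); edge()
E
```

```text
94.625
rear edge mm [np.float64(18.5), np.float64(20.0), np.float64(21.5)] t 94.675
```

View pics/f8.png

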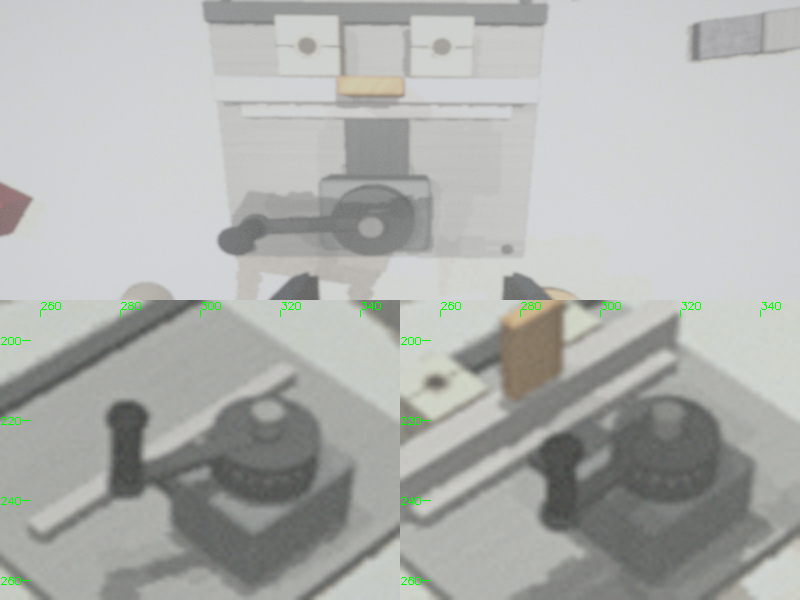

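```bash
python3 - <<'E'
from h import *
T=np.load("pics/T8.npy"); im=cv2.imread("pics/w8.png")
w=lambda u,v,z:np.round(1000*CR.T@(at_z("wrist",u*.7,v*.85,z,T)[:2]-CO),1)
for n,u,v,z in [("h1",307,46,.061),("h2",441,47,.061),("bargrip",370,86,.125),("plate front",376,106,.028),("plate rear",376,118,.028),("barrearTop",376,103,.055),("barfront",376,77,.055),("cap",236,241,.154)]: print(n,w(u,v,z))
p=w(236,241,.154)/1000-AX; print(np.linalg.norm(p),np.radians(112.5)-np.arctan2(p[1],p[0]))
g=cv2.cvtColor(im,cv2.COLOR_BGR2GRAY)
xs=np.arange(.01,.042,.001)
for y in(-.11,-.09,.09):
    uv=np.array([proj("wrist",cl(x,y,.028),T) for x in xs],np.float32)
    print(y,dict(zip((xs*1000).round().astype(int).tolist(),cv2.remap(g,uv[None,:,0],uv[None,:,1],1)[0].tolist())))
cs=[crop(im,u,50,65,50,6) for u in (150,325)]
cs2=crop(cv2.imread("pics/d8.png"),240,190,130,50,6)
cv2.imwrite("pics/f9.png",np.vstack([np.hstack(cs),cs2]))
E
```

```text
h1 [86.4 54.7]
h2 [ 85.7 -55.4]
bargrip [45.1 -1. ]
plate front [30.1  1.1]
plate rear [17.4  1.3]
barrearTop [32.6 -0.7]
barfront [58.1 -1.1]
cap [-89.3  99.6]
0.0996927780734392 0.3495531839013264
-0.11 {10: 163, 11: 164, 12: 166, 13: 165, 14: 162, 15: 155, 16: 150, 17: 151, 18: 162, 19: 174, 20: 180, 21: 182, 22: 181, 23: 181, 24: 182, 25: 183, 26: 183, 27: 181, 28: 179, 29: 166, 30: 152, 31: 139, 32: 130, 33: 127, 34: 144, 35: 164, 36: 177, 37: 182, 38: 182, 39: 183, 40: 182, 41: 183}
-0.09 {10: 155, 11: 156, 12: 157, 13: 155, 14: 149, 15: 138, 16: 128, 17: 129, 18: 146, 19: 165, 20: 175, 21: 178, 22: 179, 23: 180, 24: 181, 25: 182, 26: 182, 27: 181, 28: 179, 29: 175, 30: 165, 31: 148, 32: 131, 33: 124, 34: 141, 35: 160, 36: 173, 37: 180, 38: 181, 39: 183, 40: 182, 41: 181}
0.09 {10: 161, 11: 161, 12: 162, 13: 161, 14: 160, 15: 157, 16: 147, 17: 134, 18: 133, 19: 148, 20: 166, 21: 176, 22: 180, 23: 182, 24: 182, 25: 179, 26: 180, 27: 180, 28: 179, 29: 177, 30: 171, 31: 161, 32: 146, 33: 132, 34: 128, 35: 144, 36: 162, 37: 174, 38: 179, 39: 180, 40: 182, 41: 181}
```

View pics/f9.png

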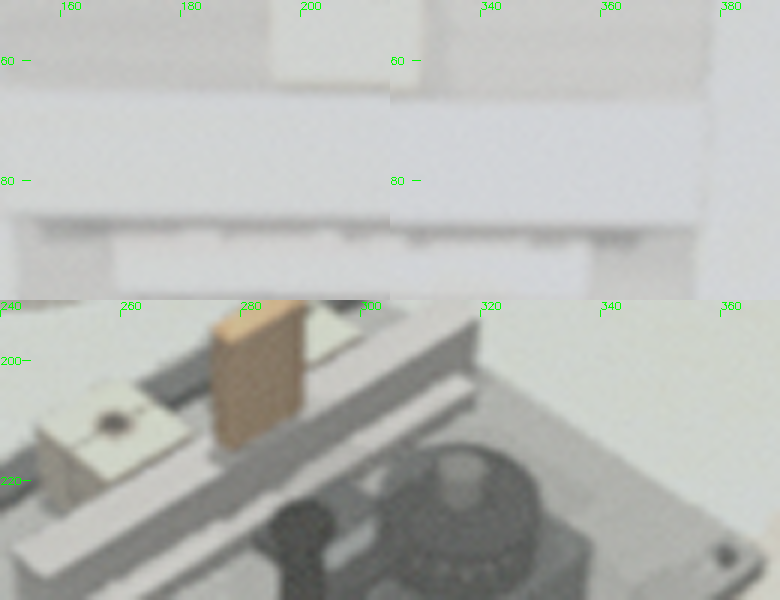

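Plate rear edge at 18 mm and face about 34 mm, so it touches the straightedge. Moulds are at x = 86 mm and the bar at about 45 mm. I'll confirm the lever is down by touching the knob cap from above, which should be at 154 mm when seated.

```bash
python3 - <<'E'
from h import *
ctrl.command_gripper(0)
p,R=kn(.39,.2); ctrl.goto(p,R); ctrl.sleep(.3)
p,R=kn(.39,.150); print(ctrl.move_l(p,vel=.015,contact_N=3),ctrl.current_tool_pos(),ctrl.current_contact_force())
p,R=kn(.39,.2); ctrl.move_l(p)
E
```

```text
True [0.4738 0.0769 0.1536] [0.6317 2.2961 4.8603]
```

```bash
python3 - <<'E'
from h import *
ctrl.goto(cl(-.06,-.03,.36),Rj(JY)); ctrl.sleep(.3); T=wristT(); a=ctrl.read_camera("wrist"); b=cv2.imread("pics/w8.png")
print("diff to last view",np.abs(a[:240].astype(int)-b[:240]).mean(), ctrl.current_t()); ctrl.sign_off()
E
```

```text
diff to last view 2.267857142857143 101.9667
the job is handed in; nothing more can be done
```

I closed up both moulds that were on the table, clamped them and handed the job in at about 102 s. The hand-in gives no verdict. I left the red look-alike and the other loose things alone.

**Moulds and straightedge:** Both moulds stand upright on the fence, at clamp x ≈ 86 mm and y ≈ ±55 mm. The straightedge lies flush along them at x ≈ 45–46 mm and y ≈ 0.

**Clamp:** I worked the lever through five strokes. The fourth ended against rising force. In the fifth, the lever clicked over the serrations at about 14 N, so I take the screw to be at its end stop.

**Lever:** I lifted it, swung it back to about 0.4 rad and let it drop. It then held against a gentle forward push of about 10 N. Touching the knob cap from above gave 153.6 mm, against 154 mm when fully seated.

**Last checks:**
- **Plate contact:** The plate face measured about 34 mm, level with the back of the straightedge, so it is touching.
- **Tightness:** The screw angle and the plate's pressing force could not be read. I inferred both from the lever forces and the plate travel.
- **Lever angle:** The last picture gave about 0.35 rad and the gripper position about 0.43 rad. Both are below the 0.55 limit.
- **First mould push:** This stopped early and had to be repeated.

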